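# Check the lasered code with the hand reader

## Robot

A 6-joint arm with a two-finger parallel gripper is mounted at the origin on the work surface. World frame = base frame: x ahead of the robot, y to its left, z up, the work surface at z = 0. Lengths are in m, angles in rad, forces in N, time in s.
With the tool pointing down it reaches from about 0.325 to 0.9 m from the base axis. Payload 6.1 kg.
Tool frame: the origin (TCP) lies at the very end of the fingers, on their centre line; the grasp point (between the pads) lies pinch_z behind it (pinch_z is the distance from the TCP to the grasp point, in m); z points along the fingers, y is the line along which they close (so a half turn about z gives the same grasp; the last joint's range is limited). The gripper opens to 85 mm and grips with 20 to 120 N. Pads are 22 mm wide; open, the fingers measure 114 mm over their backs; the gripper's body (76 mm by 85 mm) begins 54 mm behind the grasp point. The pads swing forward as they close: fully open they stand 13 mm farther back than shut.
Start: joints at [-1.27, 0.22, 1.526, -0, 1.395, -0.126], TCP at [0.259, -0.569, 0.231] pointing down, gripper open.
Joint ranges: [-2.98, 2.98], [-0.91, 2.08], [0.09, 2.57], [-1.24, 4.39], [0.2, 2.65], [-2.68, 2.68]. Speed limits (rad/s): [2.57, 2.57, 3.01, 3.14, 3.14, 3.14].

## Interface

Orientations are given as a 3x3 rotation matrix whose columns are the frame's x, y, z axes.
In Python, from cell import state, capture, camera_params, hand_in, pinch_z gives the robot as it stands.
- The arm moves only by the tool servo_tool, never from a script. Its argument "targets" is a list that holds one entry, the list of rows, each a list of 5 numbers: the opening, from 0 (shut) to 1 (fully open), then the shift along the tool's x, y, z in m, then the turn about the tool's z in rad. In form: [[[claw, x, y, z, roll], ...]]. A call has 1 to 10 rows; each row is the pose to reach, as a shift and turn from the pose commanded when the call began, along the tool's axes at that moment; what a row does not reach only later rows make up. A row lasts 1/12 s, in which the tool goes at most 41.7 mm and 7.16 degrees, less where a joint would pass 70% of its speed; a pose out of reach is approached as far as the arm can. A call with a gripper value outside its range is refused whole. The fingers move at their own pace and stop on an object; "newtons" is the grip in N (left out, the last holds). Time passes only in rows, so rows that repeat a pose let the fingers close. It gives the time, the measured TCP pose, the force, the opening and the grip force at its end, in the units of the state.
- state(): the state, without advancing time (a new reading comes with each control period).
- capture(name): name is "side" or "top"; returns the picture (420x560x3 uint8, red, green, blue); there is no depth.
- camera_params(name): a dict with "fx", "fy", "cx", "cy" (pixels), "rvec" (rotation vector, rad) and "tvec" (3), from world to camera coordinates, as OpenCV has them. Camera axes: x right, y down, z forward; pixel columns grow to the right and rows downward; lengths in m; the calibration is good to about 2 mm. A picture is of the moment at which its call begins. camera_params takes no time and is no camera call.
- hand_in(): hands the job in; it is judged then, once.
The state is a dict: "time": time; "joints": joint angles; "joint_vel": joint speeds; "tau": joint torques, N m; "ee_pos": TCP position; "orientation": TCP orientation; "wrist_force": force on the tool from outside, world axes, zero at the start; "wrist_torque": the same for the moment, N m; "finger_gap": finger opening in m; "finger_force": force on a finger pad.
Only numpy, scipy, OpenCV 4.12 (cv2) and the standard library are available. Lean on these libraries where they do the work, as an engineer would, in place of code of your own. Each camera call takes 0.05 s, during which the arm holds its last target. There are 200 camera calls.

## Task

One of the three aluminium drivers in the sloped rack has just had its square code lasered on, and the code must be checked. Draw the yellow hand-held code reader up out of its blue holster, turn it so that its window looks squarely at the middle of that code from about 10 cm away, and finish while still holding it there in the gripper, steady and clear of everything else. Leave the drivers, the fan and the screwdriver as they are.

Things in the scene. Friction and masses are not known exactly. Their poses are not given: they have to be found in the camera images.
- reader: yellow pistol-grip code reader, 0.34 kg, loose, nose down in the holster (+x straight down, handle nearly level). Origin: centre of the window; +x: line of sight out of it; +z: top of the head. Head 54 mm wide (y), 44 high, x -100 to 0; rubber nose 58 x 48, x -22 to 0. Black handle below the head, see reader_grip. Mass mostly in the head. Reads by itself, no trigger pull
- reader_grip (a point): middle of the reader's handle, at (-81, 0, -62) mm in the reader's frame, about 95 mm above the table at the start. The handle is flat-sided, 32 mm wide (y), 38 deep, from z = -22 to -123 (last 13 mm: cap 36 wide), leaning back 12 degrees. Pinch it across its width (y), fingers pointing along the reader's +x, that is from above
- holster: blue sheet-steel holster on a dark foot 150 x 110 x 8 mm, fixed. Origin: centre of the pocket, on the table; the handle sticks out to its front, -x. Pocket 52 mm (x) by 62 (y) inside, open at the top, rubber floor at 14 mm; front wall up to 46, sides to 60, back to 80 mm above the table. The reader comes out straight up and is free when its nose is above 80 mm
- rack: grey steel inspection rack, 258 mm wide (y) and 150 mm deep, fixed. Origin: centre of its underside; its front is -x. Its back plate rises at 45 degrees away from the front; three bays side by side, 84 mm apart, each hold one driver leaning back at 45 degrees, ribbed face up and to the front. No part, with the drivers, is higher than 135 mm
- driver_coded: the driver that carries the code: ribbed aluminium LED driver 130 x 72 x 38 mm, 0.42 kg, loose, in any one of the three bays. Origin: centre of its back; x along its length (up the slope), y across, z out of the ribbed face (to the front and up, 45 degrees)
- code (a point): centre of the code: a black 22 mm square dot pattern on a white 32 mm pad in the middle of the coded driver's ribbed face, 38 mm above its back; the code is square to that driver's z
- driver_blank1: driver of the same make and frame, its white pad still blank; loose, in another bay; leave it
- driver_blank2: driver of the same make and frame, its white pad still blank; loose, in another bay; leave it
- fan: black axial fan standing on its edge, loose, 38 mm thick (x), 120 mm wide (y), 120 mm high; origin: centre of its underside; leave it
- screwdriver: screwdriver with a red handle lying on the table, loose, 180 mm long along its x, below 35 mm high; leave it
Mind the look-alikes: they are no part of the job. Of the things that look like the reader, the largest one is meant. What is shaped like the driver_blank2 but pink is not meant.

How it is judged:
On the way:
1. the reader is drawn up out of the holster, held by the gripper (z of reader in the frame of holster above 0.08 m and contact force between reader and the fingers above 1 N and contact force between reader and holster below 0.1 N), for 0.2 s.
At the end, for the whole second after the job is handed in: reader held, touching nothing but the gripper, still, 80 mm or more above the table; window 60 to 140 mm from the code, looking within 17 degrees of square at it from the front, code centre within 20 mm of the line of sight; drivers, fan and screwdriver moved less than 12 mm (contact force between reader and the fingers above 1 N and contact force between reader and holster below 0.1 N and contact force between reader and rack below 0.1 N and contact force between reader and table below 0.1 N and contact force between reader and driver_coded below 0.1 N and contact force between reader and driver_blank1 below 0.1 N and contact force between reader and driver_blank2 below 0.1 N and contact force between reader and fan below 0.1 N and contact force between reader and screwdriver below 0.1 N and height (world z) of reader above 0.08 m and angle between the x axis of reader and the z axis of driver_coded, either way round below 0.3 rad and z of reader in the frame of driver_coded above 0.06 m and x of code in the frame of reader between 0.06 and 0.14 m and y of code in the frame of reader between -0.02 and 0.02 m and z of code in the frame of reader between -0.02 and 0.02 m and linear speed of reader below 0.03 m/s and angular speed of reader below 0.15 rad/s and distance of each of driver_coded, driver_blank1, driver_blank2, fan, screwdriver from where it was at the start of the episode below 0.012 m); the arm keeps its last pose, push and grip.
It fails at once if a driver, the fan or the screwdriver is shifted by more than 12 mm (distance of any of driver_coded, driver_blank1, driver_blank2, fan, screwdriver from where it was at the start of the episode above 0.012 m).
It also fails if it takes over 38 s, if anything falls off the work surface, if the arm or the gripper's body presses on something with over 40 N, if the wrist force passes 120 N, or if a joint passes its speed limit or range.

## Working session

There is one attempt and no reset: what is moved stays moved. The work goes in short steps, Python scripts to look and compute and a tool call to move; the robot and the scene stay as the last step left them, time stands still between calls to the robot, and variables do not carry over. Pictures are saved under pics/ and viewed, at most 10 in all, crops included, and the job is handed in when it is done.

Besides the shell and the picture viewer there is one more tool, called after "Call:" in YAML: its name, and indented under it one key for each argument. servo_tool: Moves the arm, as the interface text tells. Its arguments: {"type":"object","properties":{"targets":{"type":"array"},"newtons":{"type":"number"}},"required":["targets"]}

```bash
mkdir -p pics; ls
python3 - <<'E'
from cell import *
import cv2
print(pinch_z, state())
for n in("side","top"):
    print(n,camera_params(n)); cv2.imwrite(f"pics/{n}0.png",capture(n)[:,:,::-1])
E
```

```text
pics
0.0187 {'time': 0.0, 'joints': array([-1.27008487e+00,  2.21181195e-01,  1.52762494e+00,  2.96952828e-05,
        1.39467066e+00, -1.26090605e-01]), 'joint_vel': array([ 4.72173603e-04, -7.43836457e-04, -1.09288646e-04,  4.23367529e-05,
        6.66526092e-04, -1.70935732e-04]), 'tau': array([-1.97908237e-03, -4.96902752e+01, -3.89397347e+01, -2.63354950e-04,
        1.12435102e-02, -6.16401394e-06]), 'ee_pos': array([ 0.25855886, -0.5683546 ,  0.23021974]), 'orientation': array([[ 9.10296465e-01,  4.13956599e-01, -5.30156716e-04],
       [ 4.13956853e-01, -9.10294707e-01,  1.80824681e-03],
       [ 2.65936847e-04, -1.86550269e-03, -9.99998225e-01]]), 'wrist_force': array([ 0.0576798 , -0.60057172, -0.1513969 ]), 'wrist_torque': array([ 0.03355084, -0.02976144, -0.05384416]), 'finger_force': 0.0, 'finger_gap': 0.08533507563165126}
side {'fx': 489.1006848764439, 'fy': 489.1006848764439, 'cx': 273.1464026598559, 'cy': 205.76103736606723, 'rvec': array([ 0.97105509, -2.53870799,  0.9666798 ]), 'tvec': array([0.48301622, 0.31230686, 0.93251018])}
top {'fx': 473.36116021622405, 'fy': 473.36116021622405, 'cx': 284.41462007054247, 'cy': 215.95178333355003, 'rvec': array([ 2.12280825, -2.12169153,  0.18985718]), 'tvec': array([0.06795184, 0.6016682 , 1.03127752])}
```

View pics/side0.png

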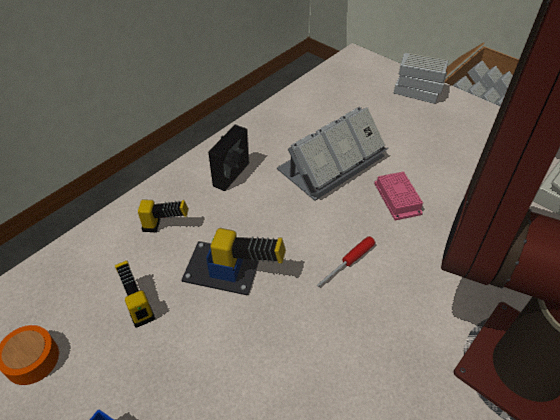

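View pics/top0.png

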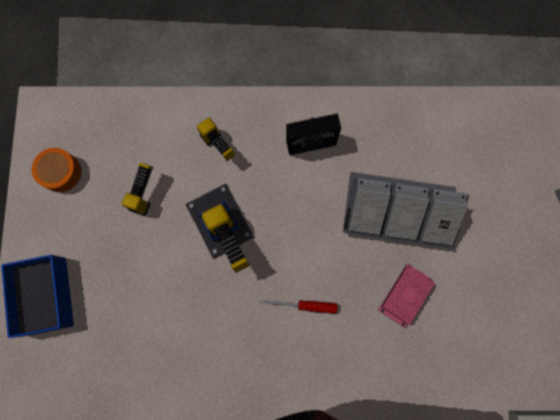

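Candidates for the reader are the one in the holster (side 225,247; top 218,217) and two smaller ones at side (147,215) and (138,300). The one in the holster is the largest, so I choose it. The coded driver is the right bay in the top view (445,224), which is side (368,131). I'll check both in enlarged crops.

Run:
```python
import cv2,numpy as np
t=cv2.imread("pics/top0.png");s=cv2.imread("pics/side0.png")
def crop(im,x,y,w,h,k):
    c=cv2.resize(im[y:y+h,x:x+w],None,fx=k,fy=k,interpolation=cv2.INTER_CUBIC)
    c=cv2.convertScaleAbs(c,alpha=1.5)
    for i in range(0,w,20): cv2.putText(c,str(x+i),(i*k,10),0,.35,(0,0,255));cv2.line(c,(i*k,12),(i*k,18),(0,0,255))
    for i in range(0,h,20): cv2.putText(c,str(y+i),(0,i*k+4),0,.35,(0,0,255))
    return c
cv2.imwrite("pics/ct.png",np.hstack([crop(t,175,175,90,110,5),crop(t,410,180,65,110,5)]))
cv2.imwrite("pics/cs.png",np.vstack([crop(s,175,220,130,80,4)[:,:],crop(s,275,100,130,70,4)]))
```

```text
(no output)
```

View pics/ct.png

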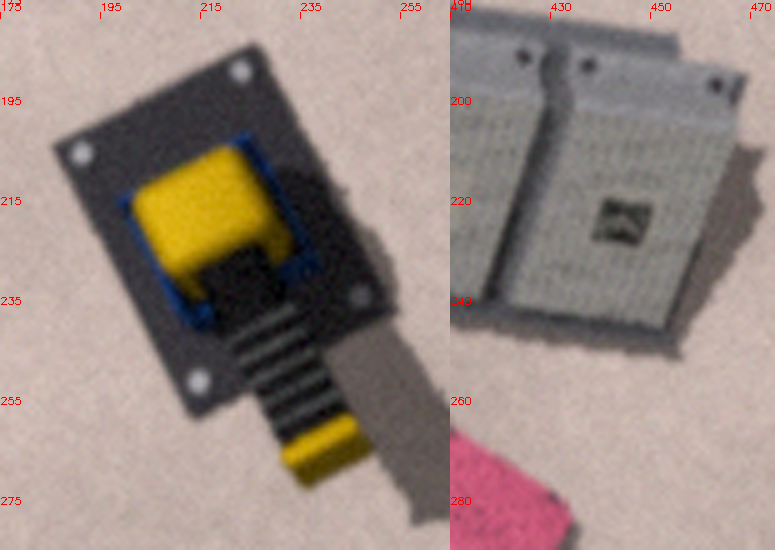

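View pics/cs.png

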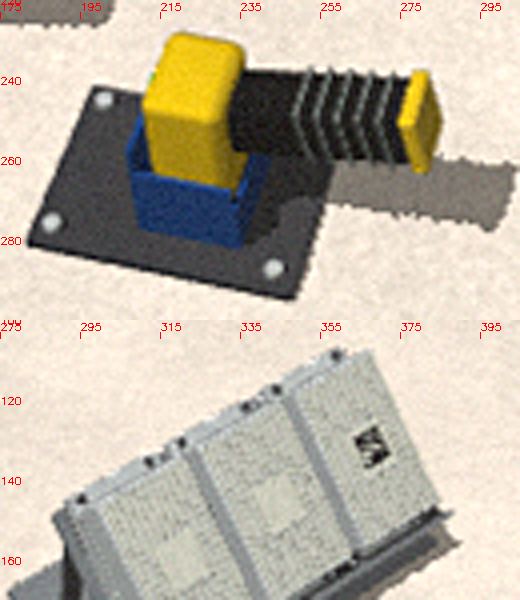

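The top crop shows the code at top pixel (444.6,224.4). The side crop shows it at (367.8,131.8). The reader sits nose down in the blue pocket, its head top at top pixel ~(216,217), with the handle running to the cap at ~(240,264). It is the largest of the three readers. Next I triangulate these points.

```bash
cat > h.py <<'E'
import cv2,numpy as np
from cell import *
P={}
for n in("side","top"):
    c=camera_params(n);K=np.array([[c['fx'],0,c['cx']],[0,c['fy'],c['cy']],[0,0,1]])
    R=cv2.Rodrigues(c['rvec'])[0];P[n]=(K,R,np.array(c['tvec']).reshape(3))
def atz(n,u,v,z):
    K,R,t=P[n];o=-R.T@t;d=R.T@np.linalg.solve(K,[u,v,1]);return o+d*(z-o[2])/d[2]
def proj(n,X):
    K,R,t=P[n];p=K@(R@np.asarray(X)+t);return p[:2]/p[2]
def tri(s,t):
    M=[P[n][0]@np.c_[P[n][1],P[n][2]] for n in("side","top")]
    X=cv2.triangulatePoints(M[0],M[1],np.array(s,float),np.array(t,float)).ravel();return X[:3]/X[3]
E
python3 - <<'E'
from h import *
np.set_printoptions(precision=4,suppress=True)
c=tri((367.8,131.8),(444.6,224.4));print("code",c,proj("side",c),proj("top",c))
ft=[(185.8,204.4),(227,183.6),(254.6,237.6),(214.4,258.6)]
F=np.array([atz("top",*p,.008) for p in ft]);print("foot top",F,F.mean(0),[np.linalg.norm(F[i]-F[i-1]) for i in range(4)])
fs=[(175+28/4,220+243/4),(175+97/4,220+86/4),(175+293/4,220+300/4)]
G=np.array([atz("side",*p,.008) for p in fs]);print("foot side",G)
for a,b in((0,3),(1,2)): d=F[b]-F[a];print("front yaw",np.degrees(np.arctan2(d[1],d[0])))
for a,b in((0,1),(3,2)): d=F[b]-F[a];print("edge",np.degrees(np.arctan2(d[1],d[0])))
print("headtop",atz("top",216,217.4,.114))
print("cap tip top", atz("top",240,263,.12))
# rack: coded driver edges: right edge lower/upper corners, tops of drivers
print("grooves", atz("top",431,192,.12),atz("top",420,239,.04))
# top edge row of slope holes (same height): bays screws
a=[(410+(523-450)/5,180+57/5),(410+(716-450)/5,180+85/5)]
a=[atz("top",*p,.12) for p in a];d=a[1]-a[0];print(a,np.degrees(np.arctan2(d[1],d[0])))
E
```

```text
code [ 0.5771 -0.2877  0.0854] [367.8227 131.8038] [444.5861 224.375 ]
foot top [[0.6389 0.3065 0.008 ]
 [0.6906 0.2083 0.008 ]
 [0.5581 0.1394 0.008 ]
 [0.5081 0.2338 0.008 ]] [0.5989 0.222  0.008 ] [np.float64(0.14967650770415278), np.float64(0.11103986241930529), np.float64(0.14924165661284974), np.float64(0.10678979884667028)]
foot side [[0.6364 0.3089 0.008 ]
 [0.6879 0.2118 0.008 ]
 [0.5052 0.239  0.008 ]]
front yaw -150.91531756113025
front yaw -152.54343852969976
edge -62.267543891958596
edge -62.05566907787517
headtop [0.5876 0.2165 0.114 ]
cap tip top [0.4882 0.162  0.12  ]
grooves [ 0.6427 -0.2509  0.12  ] [ 0.5505 -0.2443  0.04  ]
[array([ 0.644 , -0.2371,  0.12  ]), array([ 0.6315, -0.32  ,  0.12  ])] -98.57482747625939
```

The sight line has to tilt 45°, but the rows only shift and roll about the tool's z. Before touching anything, I'll check in free air how the arm behaves at the edge of its reach.

Call:
servo_tool:
  targets:
    - [[1,0,0,-0.04,0],[1,0,0.03,-0.08,0],[1,0,0.07,-0.12,0],[1,0,0.11,-0.16,0],[1,0,0.15,-0.2,0],[1,0,0.19,-0.2,0],[1,0,0.23,-0.2,0],[1,0,0.27,-0.2,0],[1,0,0.31,-0.2,0],[1,0,0.35,-0.2,0]]

```text
time: 0.93
ee_pos: [0.3568, -0.7858, 0.4134]
orientation: [[0.91, 0.414, 0.008], [0.414, -0.91, -0.018], [0.0, 0.02, -1.0]]
wrist_force: [14.0, -40.2, 42.0]
finger_gap: 0.0852
finger_force: 0.0
```

Call:
servo_tool:
  targets:
    - [[1,0,0.03,0,0],[1,0,0.06,0,0],[1,0,0.09,0,0],[1,0,0.09,0,0],[1,0,0.09,0,0],[1,0,0.09,0,0]]

```text
time: 1.43
ee_pos: [0.3675, -0.8089, 0.3883]
orientation: [[0.91, 0.413, 0.024], [0.414, -0.909, -0.053], [-0.0, 0.059, -0.998]]
wrist_force: [-0.2, -0.9, 0.4]
finger_gap: 0.0852
finger_force: 0.0
```

```bash
python3 -c "
from cell import *;print(state())"
```

```text
{'time': 1.4333, 'joints': array([-1.23477314,  1.02276536,  0.08816344,  0.00538522,  1.97223286,
       -0.08862136]), 'joint_vel': array([ 5.78469659e-04,  1.19424401e-03, -6.59808247e-04, -3.13244488e-04,
       -4.05865145e-03, -6.56366157e-05]), 'tau': array([-2.45291821e-02, -7.88717008e+01, -4.13638008e+01,  2.44664628e-02,
       -3.39797996e-01,  4.28333888e-04]), 'ee_pos': array([ 0.36754158, -0.80892484,  0.38834968]), 'orientation': array([[ 9.10260653e-01,  4.13343347e-01,  2.39336906e-02],
       [ 4.14035521e-01, -9.08687642e-01, -5.34916491e-02],
       [-3.62168373e-04,  5.86007415e-02, -9.98281434e-01]]), 'wrist_force': array([-0.22998639, -0.90398064,  0.43558912]), 'wrist_torque': array([ 0.04054245, -0.00605871, -0.01431618]), 'finger_force': 0.0, 'finger_gap': 0.08516355181002076}
```

Call:
servo_tool:
  targets:
    - [[1,0,-0.04,0,0],[1,0,-0.08,0,0],[1,0,-0.12,0,0],[1,0,-0.16,0,0],[1,0,-0.16,0,0],[1,0,-0.16,0,0]]

```text
time: 1.93
ee_pos: [0.3001, -0.66, 0.3789]
orientation: [[0.91, 0.414, 0.023], [0.414, -0.909, -0.052], [-0.0, 0.057, -0.998]]
wrist_force: [-0.0, -0.3, 0.3]
finger_gap: 0.0852
finger_force: 0.0
```

Pushing past the reach limit tilts the tool outward, and the tilt stays in the commanded pose. So after grasping I can build up the 45° tilt at the reach limit, along the rack's azimuth. Before that I check the reader and rack pose with a model overlay.

```bash
cat >> h.py <<'E'
np.set_printoptions(precision=4,suppress=True)
def ov(im,n,T,x,y,z,col):
    pts=[T[:3,:3]@np.array([a,b,c])+T[:3,3] for a in x for b in y for c in z]
    q=[proj(n,p) for p in pts]
    for i in range(8):
        for j in range(i):
            if bin(i^j).count('1')==1: cv2.line(im,*[tuple(int(round(v*16)) for v in q[k]*4) for k in(i,j)],col,1,cv2.LINE_AA,4)
def RT(x,z,o):
    T=np.eye(4);T[:3,0]=x;T[:3,2]=z;T[:3,1]=np.cross(z,x);T[:3,3]=o;return T
E
cat > ovl.py <<'E'
from h import *
yaw=np.radians(28.3);o=np.array([.5876,.2165,.014])
T=RT([0,0,-1],[np.cos(yaw),np.sin(yaw),0],o)
c=np.array([.5771,-.2877,.0854]);ry=np.radians(-8.6);f=np.array([np.cos(ry),np.sin(ry),0]);u=np.array([0,0,1.])
n=(u-f)/2**.5;D=RT((f+u)/2**.5,n,c-.038*n)
a=np.radians(12);H=T.copy();A=np.eye(4);A[:3,:3]=cv2.Rodrigues(np.array([0,a,0]))[0];A[:3,3]=[-.081,0,-.062];H=T@A
ims=[]
for nm,(x,y) in(("top",(180,165)),("side",(190,220)),("top",(340,165)),("side",(275,95))):
    im=cv2.resize(cv2.imread(f"pics/{nm}0.png"),None,fx=4,fy=4,interpolation=cv2.INTER_CUBIC);im=cv2.convertScaleAbs(im,alpha=1.4)
    ov(im,nm,T,(-.1,0),(-.027,.027),(-.022,.022),(0,0,255));ov(im,nm,H,(-.019,.019),(-.016,.016),(-.0623,.041),(0,255,0))
    ov(im,nm,D,(-.065,.065),(-.036,.036),(0,.038),(255,0,0))
    w=95 if x<240 else 105
    ims.append(im[y*4:y*4+300*1,x*4:x*4+400] if x>240 else im[y*4:y*4+440,x*4:x*4+400][:300] if nm=="side" else im[y*4+80:y*4+440-60,x*4:x*4+400])
cv2.imwrite("pics/ov.png",np.vstack([np.hstack(ims[:2]),np.hstack(ims[2:])]))
E
python3 ovl.py
```

```text
(no output)
```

View pics/ov.png

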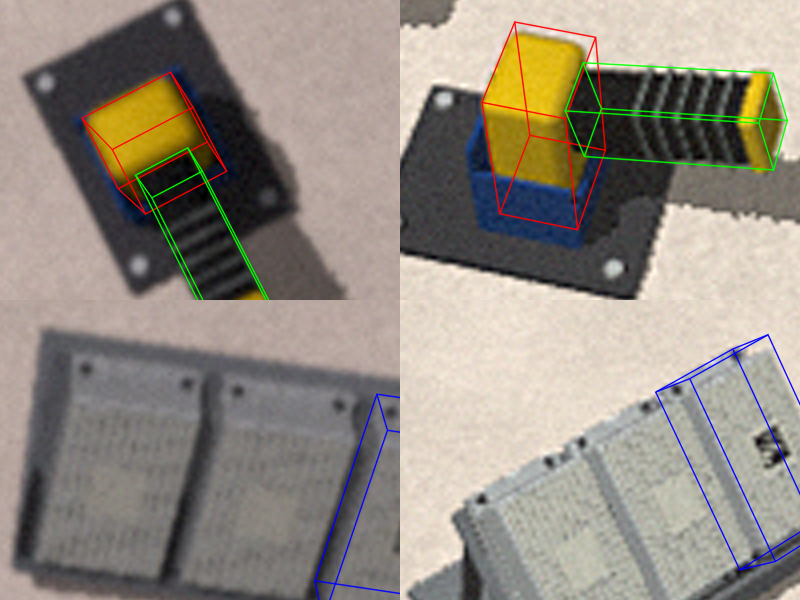

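The overlay fits the reader, within about 2 mm in both views, and the coded driver. Next I compute the shifts to the grasp.

```bash
cat >> h.py <<'E'
def to(p,tx=None):
    s=state();R=s['orientation'];d=R.T@(np.array(p)-s['ee_pos']);print("shift",d,"rows",np.linalg.norm(d)/.0417)
    if tx is not None:
        v=R.T@np.array(tx);print("roll",np.arctan2(v[1],v[0]))
E
python3 - <<'E'
from h import *
z=state()['orientation'][:,2]
p=np.array([.533,.187,.095]); print(z)
for h in(.0187-.15,.0187): to(p+z*h,[np.cos(.494),np.sin(.494),0])
E
```

```text
[ 0.0232 -0.0519 -0.9984]
shift [ 0.5629 -0.6895  0.1135] rows 21.51841539420251
roll -0.06685147751658775
shift [ 0.5629 -0.6895  0.2635] rows 22.26139985088229
roll -0.06685147751658775
```

Call:
servo_tool:
  targets:
    - [[1,0.025,-0.031,0,0],[1,0.05,-0.062,0,0],[1,0.075,-0.093,0,0],[1,0.1,-0.124,0,0],[1,0.125,-0.155,0,0],[1,0.15,-0.186,0,0],[1,0.175,-0.217,0,0],[1,0.2,-0.248,0,0],[1,0.225,-0.279,0,0],[1,0.25,-0.31,0,0]]

```text
time: 2.77
ee_pos: [0.4014, -0.2771, 0.363]
orientation: [[0.91, 0.413, 0.028], [0.414, -0.909, -0.055], [0.003, 0.061, -0.998]]
wrist_force: [1.3, -0.5, 0.1]
finger_gap: 0.0857
finger_force: 0.0
```

Call:
servo_tool:
  targets:
    - [[1,0.025,-0.031,0.01,-0.01],[1,0.05,-0.062,0.02,-0.03],[1,0.075,-0.093,0.03,-0.05],[1,0.1,-0.124,0.04,-0.067],[1,0.125,-0.155,0.05,-0.067],[1,0.15,-0.186,0.06,-0.067],[1,0.175,-0.217,0.07,-0.067],[1,0.2,-0.248,0.07,-0.067],[1,0.225,-0.279,0.07,-0.067],[1,0.25,-0.31,0.07,-0.067]]

```text
time: 3.6
ee_pos: [0.5033, 0.1056, 0.2759]
orientation: [[0.88, 0.473, 0.029], [0.474, -0.879, -0.05], [0.002, 0.058, -0.998]]
wrist_force: [0.6, -0.5, 0.7]
finger_gap: 0.0857
finger_force: 0.0
```

Call:
servo_tool:
  targets:
    - [[1,0.02,-0.02,0.01,0],[1,0.045,-0.045,0.02,0],[1,0.06,-0.065,0.03,0],[1,0.06,-0.065,0.03,0],[1,0.06,-0.065,0.03,0]]

```text
time: 4.02
ee_pos: [0.5253, 0.1887, 0.2407]
orientation: [[0.879, 0.476, 0.026], [0.476, -0.878, -0.05], [-0.001, 0.056, -0.998]]
wrist_force: [0.0, -1.3, 0.0]
finger_gap: 0.0855
finger_force: 0.0
```

Run:
```python
from h import *
s=state();z=s['orientation'][:,2];print(s['time'],s['joints'],s['ee_pos'],s['orientation'])
to(np.array([.533,.187,.095])+z*.0187,[np.cos(.494),np.sin(.494),0])
```

```text
4.0167 [ 0.2364  0.0498  1.6982 -0.0554  1.3802  1.321 ] [0.5253 0.1887 0.2407] [[ 0.8793  0.4755  0.026 ]
 [ 0.4762 -0.8779 -0.0496]
 [-0.0008  0.056  -0.9984]]
shift [ 0.006  -0.003   0.1644] rows 3.9463204432136054
roll 0.0023789698834621505
```

Call:
servo_tool:
  targets:
    - [[1,0.006,-0.003,0.04,0],[1,0.006,-0.003,0.075,0],[1,0.006,-0.003,0.11,0],[1,0.006,-0.003,0.135,0],[1,0.006,-0.003,0.155,0],[1,0.006,-0.003,0.164,0],[1,0.006,-0.003,0.164,0]]

```text
time: 4.6
ee_pos: [0.532, 0.1834, 0.0744]
orientation: [[0.881, 0.472, 0.022], [0.473, -0.88, -0.051], [-0.005, 0.055, -0.998]]
wrist_force: [0.0, 0.7, -0.0]
finger_gap: 0.0853
finger_force: 0.0
```

Call:
servo_tool:
  targets:
    - [[0,0,0,0,0],[0,0,0,0,0],[0,0,0,0,0],[0,0,0,0,0],[0,0,0,0,0],[0,0,0,0,0],[0,0,0,0,0]]
  newtons: 90

```text
time: 5.18
ee_pos: [0.5323, 0.1858, 0.077]
orientation: [[0.88, 0.474, 0.023], [0.475, -0.879, -0.049], [-0.003, 0.054, -0.999]]
wrist_force: [-6.5, 1.7, 11.9]
finger_gap: 0.0314
finger_force: 85.6
```

Call:
servo_tool:
  targets:
    - [[0,0,0.001,-0.015,0],[0,0,0.002,-0.035,0],[0,0,0.003,-0.06,0],[0,0,0.005,-0.09,0],[0,0,0.007,-0.125,0],[0,0,0.009,-0.16,0],[0,0,0.011,-0.2,0],[0,0,0.013,-0.24,0],[0,0,0.013,-0.24,0],[0,0,0.013,-0.24,0]]

```text
time: 6.02
ee_pos: [0.5342, 0.1857, 0.3187]
orientation: [[0.88, 0.473, 0.029], [0.474, -0.879, -0.049], [0.002, 0.057, -0.998]]
wrist_force: [-0.8, -0.5, -3.8]
finger_gap: 0.0313
finger_force: 88.8
```

Run:
```python
from h import *
s=state();print(s['time'],s['joints'],s['ee_pos'],s['wrist_force'],s['wrist_torque'],s['finger_force'])
a=capture("side");b=capture("top")
cv2.imwrite("pics/l.png",np.hstack([a[60:330,60:400],b[60:330,100:440]])[:,:,::-1])
# push direction: tilt azimuth wanted
z=s['orientation'][:,2];f=np.array([np.cos(.15),-np.sin(.15),0]);t=(f-[0,0,1])/2**.5;print(z,t)
to([.72,-.07,.42])
```

```text
6.0167 [ 0.2273  0.0264  1.5775 -0.0542  1.5205  1.3064] [0.5342 0.1857 0.3187] [-0.8192 -0.5373 -3.8073] [-0.0392  0.2078 -0.0286] 88.82303595542908
[ 0.0289 -0.0488 -0.9984] [ 0.6992 -0.1057 -0.7071]
shift [ 0.0439  0.3191 -0.0894] rows 8.01573627438754
```

View pics/l.png

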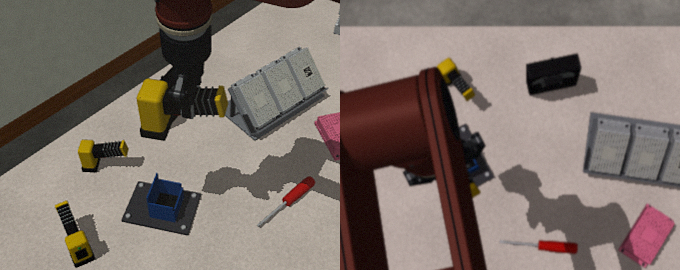

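The reader is drawn out and held square in the gripper, and the holster at (165,205) in the left half of the picture is empty. Now I move over to the rack's azimuth, high up, and build the tilt.

Call:
servo_tool:
  targets:
    - [[0,0.005,0.039,-0.011,0],[0,0.011,0.078,-0.022,0],[0,0.016,0.117,-0.033,0],[0,0.021,0.156,-0.044,0],[0,0.027,0.195,-0.055,0],[0,0.032,0.234,-0.066,0],[0,0.037,0.273,-0.077,0],[0,0.042,0.305,-0.085,0],[0,0.044,0.32,-0.09,0]]

```text
time: 6.87
ee_pos: [0.7221, -0.0751, 0.4188]
orientation: [[0.882, 0.47, 0.018], [0.471, -0.881, -0.051], [-0.008, 0.053, -0.999]]
wrist_force: [-0.8, -1.0, -2.4]
finger_gap: 0.0311
finger_force: 89.1
```

Run:
```python
from h import *
s=state();print(s['joints'],s['ee_pos']);p=s['ee_pos']
a=-.07
to(p+.4*np.array([np.cos(a),np.sin(a),0]));to(p+.4*np.array([np.cos(a)*.92,np.sin(a)*.92,.38]))
```

```text
[-0.1906  0.4201  0.9364 -0.0474  1.7576  0.8805] [ 0.7221 -0.0751  0.4188]
shift [0.3389 0.2123 0.0086] rows 9.59232613908873
shift [ 0.3105  0.2035 -0.1439] rows 9.548099482497307
```

Call:
servo_tool:
  targets:
    - [[0,0.025,0.016,-0.012,0],[0,0.05,0.033,-0.023,0],[0,0.075,0.049,-0.035,0],[0,0.1,0.065,-0.046,0],[0,0.125,0.082,-0.058,0],[0,0.15,0.098,-0.07,0],[0,0.175,0.115,-0.081,0],[0,0.2,0.131,-0.093,0],[0,0.225,0.147,-0.104,0],[0,0.25,0.164,-0.116,0]]

```text
time: 7.7
ee_pos: [0.8487, -0.0784, 0.4623]
orientation: [[0.879, 0.472, 0.062], [0.475, -0.878, -0.054], [0.028, 0.077, -0.997]]
wrist_force: [0.1, 0.7, -2.9]
finger_gap: 0.0309
finger_force: 91.5
```

```bash
cat > pu.py <<'E'
from h import *
s=state();R=s['orientation'];p=s['ee_pos'];print(s['time'],s['joints'],p,R[:,2])
a=np.arctan2(R[1,2],R[0,2]);t=np.arctan2(np.hypot(R[0,2],R[1,2]),-R[2,2])
g=np.array([.6992,-.1057,-.7071]);print("tilt",np.degrees([t,a]),"off",np.degrees(np.arccos(g@R[:,2])))
d=g-R[:,2]*(g@R[:,2]);d/=np.linalg.norm(d);print("perp",R.T@d*.4, d)
e=p-[0,0,.25];e/=np.linalg.norm(e);print("radial",R.T@e*.4)
E
python3 pu.py
```

```text
7.7 [-0.1674  0.936   0.0882 -0.0489  2.047   0.8848] [ 0.8487 -0.0784  0.4623] [ 0.0615 -0.0544 -0.9966]
tilt [  4.7116 -41.4878] off 41.10685446482091
perp [0.3313 0.2242 0.    ] [ 0.9929 -0.0984  0.0667]
radial [ 0.3256  0.2214 -0.0706]
```

Call:
servo_tool:
  targets:
    - [[0,0.033,0.022,0,0],[0,0.066,0.045,0,0],[0,0.1,0.067,0,0],[0,0.13,0.09,0,0],[0,0.165,0.112,0,0],[0,0.2,0.134,0,0],[0,0.23,0.157,0,0],[0,0.265,0.18,0,0],[0,0.3,0.2,0,0],[0,0.33,0.22,0,0]]

```text
time: 8.53
ee_pos: [0.9005, -0.0874, 0.3803]
orientation: [[0.877, 0.471, 0.09], [0.477, -0.877, -0.057], [0.052, 0.093, -0.994]]
wrist_force: [-0.6, 0.9, -2.8]
finger_gap: 0.0312
finger_force: 91.6
```

```bash
python3 pu.py
```

```text
8.5333 [-0.1686  1.0331  0.0889 -0.0435  1.9211  0.8899] [ 0.9005 -0.0874  0.3803] [ 0.0897 -0.0567 -0.9944]
tilt [  6.0915 -32.3108] off 39.483236167942124
perp [ 0.3311  0.2244 -0.    ] [ 0.9907 -0.0974  0.0949]
radial [ 0.3305  0.2245 -0.0192]
```

```bash
cat > kin.py <<'E'
from h import *
from scipy.optimize import least_squares
J=np.array([[-1.27008,.221181,1.52762,0,1.39467,-.12609],[-1.23477,1.02277,.088163,.00539,1.97223,-.08862],[.2364,.0498,1.6982,-.0554,1.3802,1.321],[.2273,.0264,1.5775,-.0542,1.5205,1.3064],[-.1906,.4201,.9364,-.0474,1.7576,.8805],[-.1674,.936,.0882,-.0489,2.047,.8848],[-.1686,1.0331,.0889,-.0435,1.9211,.8899]])
X=np.array([[.25856,-.56835,.23022],[.36754,-.80892,.38835],[.5253,.1887,.2407],[.5342,.1857,.3187],[.7221,-.0751,.4188],[.8487,-.0784,.4623],[.9005,-.0874,.3803]])
rz=lambda a:cv2.Rodrigues(np.array([0,0,float(a)]))[0]
ry=lambda a:cv2.Rodrigues(np.array([0,float(a),0]))[0]
def fk(q,k):
    a0,h,L1,o,L2,L3=k
    R=rz(q[0]);p=R@[a0,0,h];R=R@ry(q[1]);p=p+R@[0,0,L1];R=R@ry(q[2]);p=p+R@[o,0,L2]
    R=R@rz(q[3])@ry(q[4]);p=p+R@[0,0,L3];R=R@rz(q[5]);return p,R
k=least_squares(lambda k:np.concatenate([fk(q,k)[0]-x for q,x in zip(J,X)]),[0,.2,.45,0,.5,.25])
if __name__=="__main__": print(k.x,np.abs(k.fun).max(),fk(J[3],k.x)[1])
k=k.x
E
python3 kin.py
```

```text
[ 0.009  -1.0252  0.4485  0.1611  0.5603 -1.0767] 0.07495751846894544 [[-0.4733  0.8804  0.029 ]
 [ 0.8791  0.4742 -0.0488]
 [-0.0567  0.0024 -0.9984]]
```

```bash
python3 - <<'E'
import re
s=open('kin.py').read()
s=s.replace("k=least_squares(lambda k:np.concatenate([fk(q,k)[0]-x for q,x in zip(J,X)]),[0,.2,.45,0,.5,.25])",
"k=min((least_squares(lambda k:np.concatenate([fk(q,k)[0]-x for q,x in zip(J,X)]+[.002*(np.array(k)-g)]),g) for g in ([0,.35,.45,0,.45,.25],[0,.4,.45,-.1,.45,.25],[.05,.2,.45,.1,.45,.25])),key=lambda r:r.cost)")
open('kin.py','w').write(s)
E
python3 kin.py; python3 -c "
from kin import *
for q,x in zip(J,X): print(fk(q,k)[0]-x)"
```

```text
[ 0.0091 -1.0244  0.4485  0.1612  0.5602 -1.0759] 0.07495813463672552 [[-0.4733  0.8804  0.029 ]
 [ 0.8791  0.4742 -0.0488]
 [-0.0567  0.0024 -0.9984]]
[-0.0713 -0.0356  0.0011]
[-0.075  -0.045  -0.0007]
[-0.0142 -0.0054 -0.0003]
[-0.0047 -0.0035 -0.0002]
[ 0.0183 -0.0167  0.0023]
[ 0.0046 -0.0184  0.0051]
[-0.0418 -0.0142 -0.0072]
```

```bash
sed -i 's/a0,h,L1,o,L2,L3=k/a0,h,L1,o,L2,L3,dy=k/; s/R@\[0,0,L1\]/R@[0,dy,L1]/; s/,\.25\]/,.25,.08]/g' kin.py; python3 kin.py; python3 -c "
from kin import *
for q,x in zip(J,X): print(fk(q,k)[0]-x)"
```

```text
[0.     0.3111 0.4116 0.0525 0.5476 0.3338 0.0786] 0.0001952961720455092 [[-0.4733  0.8804  0.029 ]
 [ 0.8791  0.4742 -0.0488]
 [-0.0567  0.0024 -0.9984]]
[-0.  0.  0.]
[ 0. -0. -0.]
[0. 0. 0.]
[-0. -0.  0.]
[ 0. -0. -0.]
[-0. -0.  0.]
[0. 0. 0.]
```

Call:
servo_tool:
  targets:
    - [[0,0.03,0.02,-0.017,0],[0,0.06,0.04,-0.034,0],[0,0.09,0.06,-0.051,0]]

```text
time: 8.78
ee_pos: [0.9072, -0.087, 0.3945]
orientation: [[0.874, 0.469, 0.127], [0.479, -0.876, -0.06], [0.083, 0.114, -0.99]]
wrist_force: [0.1, 0.9, -1.9]
finger_gap: 0.0311
finger_force: 91.5
```

Call:
servo_tool:
  targets:
    - [[0,0.2,0.14,-0.11,0],[0,0.2,0.14,-0.11,0],[0,0.2,0.14,-0.11,0]]

```text
time: 9.03
ee_pos: [0.9124, -0.0886, 0.4092]
orientation: [[0.87, 0.466, 0.162], [0.48, -0.875, -0.064], [0.112, 0.133, -0.985]]
wrist_force: [0.2, -0.2, -2.4]
finger_gap: 0.0312
finger_force: 91.6
```

Call:
servo_tool:
  targets:
    - [[0,0.2,0.14,-0.11,0]]

```text
time: 9.12
ee_pos: [0.9179, -0.0894, 0.4151]
orientation: [[0.866, 0.464, 0.185], [0.482, -0.874, -0.066], [0.131, 0.146, -0.98]]
wrist_force: [0.7, 0.7, -4.1]
finger_gap: 0.0312
finger_force: 91.5
```

```bash
python3 pu.py
```

```text
9.1167 [-0.1703  0.9976  0.0898 -0.0349  1.859   0.8897] [ 0.9179 -0.0894  0.4151] [ 0.1853 -0.0658 -0.9805]
tilt [ 11.3366 -19.5411] off 33.92375028876069
perp [0.3311 0.2245 0.    ] [ 0.9773 -0.0916  0.1908]
radial [0.3304 0.2254 0.006 ]
```

Each separate call past the limit adds about 2° of tilt, so I'll ratchet with one-row calls.

Call:
servo_tool:
  targets:
    - [[0,0.2,0.136,-0.06,0]]

```text
time: 9.2
ee_pos: [0.9272, -0.0904, 0.4207]
orientation: [[0.861, 0.46, 0.218], [0.483, -0.873, -0.069], [0.158, 0.165, -0.974]]
wrist_force: [-0.3, 0.3, -2.5]
finger_gap: 0.0312
finger_force: 91.6
```

Call:
servo_tool:
  targets:
    - [[0,0.2,0.136,-0.06,0]]

```text
time: 9.28
ee_pos: [0.9357, -0.0911, 0.4236]
orientation: [[0.856, 0.456, 0.244], [0.485, -0.872, -0.071], [0.18, 0.18, -0.967]]
wrist_force: [-0.0, 0.6, -2.9]
finger_gap: 0.031
finger_force: 91.6
```

Call:
servo_tool:
  targets:
    - [[0,0.2,0.136,-0.04,0]]

```text
time: 9.37
ee_pos: [0.945, -0.0919, 0.4259]
orientation: [[0.85, 0.452, 0.272], [0.487, -0.87, -0.074], [0.203, 0.195, -0.96]]
wrist_force: [0.2, 0.1, -3.4]
finger_gap: 0.0309
finger_force: 91.6
```

Call:
servo_tool:
  targets:
    - [[0,0.2,0.136,-0.04,0]]

```text
time: 9.45
ee_pos: [0.9539, -0.0928, 0.4281]
orientation: [[0.843, 0.448, 0.298], [0.489, -0.869, -0.076], [0.225, 0.21, -0.952]]
wrist_force: [0.1, -0.2, -3.3]
finger_gap: 0.0313
finger_force: 91.6
```

Call:
servo_tool:
  targets:
    - [[0,0.2,0.136,-0.02,0]]

```text
time: 9.53
ee_pos: [0.9636, -0.0937, 0.43]
orientation: [[0.836, 0.443, 0.325], [0.49, -0.868, -0.078], [0.248, 0.225, -0.942]]
wrist_force: [0.2, -0.7, -3.1]
finger_gap: 0.0309
finger_force: 91.6
```

Call:
servo_tool:
  targets:
    - [[0,0.2,0.136,-0.02,0]]

```text
time: 9.62
ee_pos: [0.973, -0.0947, 0.4315]
orientation: [[0.828, 0.438, 0.351], [0.492, -0.867, -0.081], [0.269, 0.24, -0.933]]
wrist_force: [-0.4, 0.8, -3.7]
finger_gap: 0.031
finger_force: 91.6
```

Call:
servo_tool:
  targets:
    - [[0,0.2,0.136,0,0]]

```text
time: 9.7
ee_pos: [0.9832, -0.0957, 0.4328]
orientation: [[0.819, 0.432, 0.378], [0.494, -0.865, -0.083], [0.291, 0.255, -0.922]]
wrist_force: [0.2, -0.9, -2.6]
finger_gap: 0.0313
finger_force: 91.6
```

Call:
servo_tool:
  targets:
    - [[0,0.2,0.136,0,0]]

```text
time: 9.78
ee_pos: [0.993, -0.0968, 0.4336]
orientation: [[0.81, 0.425, 0.403], [0.496, -0.864, -0.085], [0.312, 0.269, -0.911]]
wrist_force: [-0.3, -0.3, -3.5]
finger_gap: 0.0313
finger_force: 91.6
```

```bash
python3 pu.py
```

```text
9.7833 [-0.1709  1.0036  0.089  -0.0152  1.6245  0.8926] [ 0.993  -0.0968  0.4336] [ 0.4033 -0.085  -0.9111]
tilt [ 24.3384 -11.9042] off 20.738802389506365
perp [ 0.3311  0.2244 -0.    ] [ 0.9094 -0.074   0.4094]
radial [0.3209 0.219  0.0952]
```

Call:
servo_tool:
  targets:
    - [[0,0.2,0.136,0,0]]

```text
time: 9.87
ee_pos: [1.0022, -0.0976, 0.4357]
orientation: [[0.801, 0.419, 0.428], [0.498, -0.863, -0.087], [0.333, 0.283, -0.899]]
wrist_force: [0.2, 0.2, -3.2]
finger_gap: 0.0312
finger_force: 91.6
```

Call:
servo_tool:
  targets:
    - [[0,0.2,0.136,0.02,0]]

```text
time: 9.95
ee_pos: [1.0123, -0.0987, 0.4377]
orientation: [[0.79, 0.412, 0.455], [0.5, -0.861, -0.089], [0.355, 0.298, -0.886]]
wrist_force: [0.4, -0.8, -2.9]
finger_gap: 0.0311
finger_force: 91.7
```

Call:
servo_tool:
  targets:
    - [[0,0.2,0.136,0.02,0]]

```text
time: 10.03
ee_pos: [1.0219, -0.0996, 0.4391]
orientation: [[0.779, 0.404, 0.479], [0.502, -0.86, -0.091], [0.375, 0.312, -0.873]]
wrist_force: [-0.2, 0.1, -3.6]
finger_gap: 0.0311
finger_force: 91.7
```

Call:
servo_tool:
  targets:
    - [[0,0.2,0.136,0.02,0]]

```text
time: 10.12
ee_pos: [1.0308, -0.1004, 0.4416]
orientation: [[0.768, 0.397, 0.503], [0.504, -0.858, -0.093], [0.395, 0.325, -0.859]]
wrist_force: [-0.6, -0.4, -4.0]
finger_gap: 0.0306
finger_force: 91.7
```

Call:
servo_tool:
  targets:
    - [[0,0.2,0.136,0.02,0]]

```text
time: 10.2
ee_pos: [1.0393, -0.1012, 0.4456]
orientation: [[0.756, 0.389, 0.527], [0.507, -0.857, -0.095], [0.415, 0.339, -0.845]]
wrist_force: [-0.0, 0.5, -3.0]
finger_gap: 0.0308
finger_force: 91.7
```

Call:
servo_tool:
  targets:
    - [[0,0.2,0.136,0.03,0]]

```text
time: 10.28
ee_pos: [1.0478, -0.1019, 0.4501]
orientation: [[0.743, 0.38, 0.551], [0.509, -0.855, -0.096], [0.435, 0.352, -0.829]]
wrist_force: [-0.5, -0.6, -2.9]
finger_gap: 0.031
finger_force: 91.7
```

Call:
servo_tool:
  targets:
    - [[0,0.2,0.136,0.03,0]]

```text
time: 10.37
ee_pos: [1.0558, -0.1025, 0.4547]
orientation: [[0.73, 0.371, 0.574], [0.511, -0.854, -0.098], [0.454, 0.365, -0.813]]
wrist_force: [0.4, 0.4, -2.2]
finger_gap: 0.0311
finger_force: 91.7
```

Call:
servo_tool:
  targets:
    - [[0,0.2,0.136,0.03,0]]

```text
time: 10.45
ee_pos: [1.0632, -0.1031, 0.4603]
orientation: [[0.716, 0.362, 0.597], [0.513, -0.852, -0.099], [0.473, 0.378, -0.796]]
wrist_force: [-0.5, -0.2, -2.9]
finger_gap: 0.0313
finger_force: 91.7
```

Call:
servo_tool:
  targets:
    - [[0,0.2,0.136,0.03,0]]

```text
time: 10.53
ee_pos: [1.07, -0.1035, 0.4671]
orientation: [[0.702, 0.352, 0.619], [0.516, -0.851, -0.101], [0.491, 0.39, -0.779]]
wrist_force: [-0.1, -0.8, -3.3]
finger_gap: 0.0312
finger_force: 91.7
```

Call:
servo_tool:
  targets:
    - [[0,0.2,0.136,0.03,0]]

```text
time: 10.62
ee_pos: [1.0762, -0.1038, 0.4748]
orientation: [[0.688, 0.343, 0.64], [0.518, -0.849, -0.102], [0.508, 0.402, -0.762]]
wrist_force: [0.8, -0.3, -4.4]
finger_gap: 0.0309
finger_force: 91.7
```

Call:
servo_tool:
  targets:
    - [[0,0.2,0.136,0.03,0]]

```text
time: 10.7
ee_pos: [1.0819, -0.104, 0.4837]
orientation: [[0.673, 0.332, 0.661], [0.52, -0.848, -0.104], [0.526, 0.414, -0.743]]
wrist_force: [-0.3, 0.0, -3.2]
finger_gap: 0.0312
finger_force: 91.7
```

```bash
python3 pu.py
```

```text
10.7 [-0.1715  1.0101  0.0896  0.0111  1.309   0.8893] [ 1.0819 -0.104   0.4837] [ 0.661  -0.1036 -0.7432]
tilt [41.9955 -8.9097] off 2.9902527414938382
perp [0.3317 0.2236 0.    ] [ 0.7436 -0.0422  0.6673]
radial [0.2866 0.1959 0.1987]
```

Call:
servo_tool:
  targets:
    - [[0,0.2,0.136,0.03,0]]

```text
time: 10.78
ee_pos: [1.0871, -0.1041, 0.4935]
orientation: [[0.657, 0.322, 0.681], [0.523, -0.846, -0.105], [0.543, 0.425, -0.724]]
wrist_force: [0.7, -0.7, -3.3]
finger_gap: 0.0307
finger_force: 91.7
```

Call:
servo_tool:
  targets:
    - [[0,0,0,0,0],[0,0,0,0,0]]

```text
time: 10.95
ee_pos: [1.0865, -0.1039, 0.4948]
orientation: [[0.657, 0.322, 0.681], [0.523, -0.846, -0.105], [0.543, 0.425, -0.724]]
wrist_force: [0.4, 0.8, -3.2]
finger_gap: 0.0312
finger_force: 91.7
```

```bash
cat > fin.py <<'E'
from kin import *
lo=np.array([-2.98,-.91,.09,-1.24,.2,-2.68]);hi=np.array([2.98,2.08,2.57,4.39,2.65,2.68])
s=state();R=s['orientation'];q=s['joints'].clip(lo+1e-3,hi-1e-3);print(s['time'],q,s['ee_pos'],R[:,2])
M=rz(np.pi/2)
print("fk err",fk(q,k)[0]-s['ee_pos'],np.abs(fk(q,k)[1]@M-R).max())
c=np.array([.5771,-.2877,.0854]);n=np.array([-.6992,.1057,.7071])
def ik(p,Rt,q0):
    r=least_squares(lambda q:np.r_[fk(q,k)[0]-p,(.3*(fk(q,k)[1]@M-Rt)).ravel()],q0,bounds=(lo,hi));return r.x,r.cost
for dist in(.1,.12):
  for roll in np.arange(-3.1,3.2,.3):
    Rt=R@rz(roll);win=c+dist*n   # keep tool z as it stands
    win=c-dist*R[:,2]
    p=win-.062*Rt[:,0]-.0623*Rt[:,2]
    best=min((ik(p,Rt,q0) for q0 in ([-.4,-.5,2.2,0,.7,np.clip(q[5]+roll,-2.5,2.5)],[-.4,-.5,2.2,0,.7,np.clip(q[5]+roll+6.283,-2.5,2.5)])),key=lambda r:r[1])
    if best[1]<1e-6: print(dist,round(roll,2),p,best[0],"handle tip z",(p-.0187*Rt[:,2]-.062*Rt[:,0])[2])
E
python3 fin.py
```

```text
10.95 [-0.1713  1.0051  0.091   0.0133  1.2872  0.8888] [ 1.0865 -0.1039  0.4948] [ 0.6814 -0.1049 -0.7243]
fk err [-0.0001  0.     -0.0018] 0.0016954443185757118
0.1 -2.2 [ 0.5066 -0.294   0.2441] [-0.9558 -0.332   2.2075  0.7362  0.831  -2.4861] handle tip z 0.29874372653232306
0.1 -1.9 [ 0.4986 -0.3098  0.2388] [-0.9972 -0.3092  2.201   0.7595  0.8459 -2.2399] handle tip z 0.2881681257674811
0.1 -1.6 [ 0.4876 -0.3221  0.2303] [-1.0388 -0.2933  2.206   0.7833  0.8584 -1.9967] handle tip z 0.27119107994404174
0.1 -1.3 [ 0.4748 -0.3299  0.2194] [-1.0784 -0.2856  2.2221  0.8064  0.8682 -1.7533] handle tip z 0.24932909800350556
0.1 -1.0 [ 0.4613 -0.3323  0.207 ] [-1.1137 -0.2869  2.2484  0.8276  0.875  -1.5065] handle tip z 0.2245350456821464
0.1 -0.7 [ 0.4482 -0.3293  0.1942] [-1.1425 -0.2981  2.2833  0.8457  0.8788 -1.2524] handle tip z 0.19902370183091495
0.1 -0.4 [ 0.4367 -0.321   0.1822] [-1.1626 -0.3199  2.3244  0.8595  0.8799 -0.987 ] handle tip z 0.1750739188168509
0.1 -0.1 [ 0.4279 -0.3082  0.1721] [-1.1717 -0.3521  2.3688  0.8677  0.8782 -0.7059] handle tip z 0.15482505942813
[... 2361 characters left out ...]
1.1 [ 0.4166 -0.2365  0.1787] [-1.1054 -0.61    2.5125  0.7918  0.91    0.6552] handle tip z 0.15346736521914423
0.12 1.4 [ 0.4263 -0.2224  0.1857] [-1.0475 -0.638   2.5132  0.7636  0.891   1.0297] handle tip z 0.16757971574234176
0.12 1.7 [ 0.4383 -0.2124  0.1956] [-0.9885 -0.645   2.4974  0.7336  0.8692  1.4036] handle tip z 0.1873564830437099
0.12 2.0 [ 0.4517 -0.2074  0.2075] [-0.9369 -0.6322  2.4676  0.7057  0.8492  1.7676] handle tip z 0.21103106740039848
0.12 2.3 [ 0.4651 -0.2079  0.2202] [-0.8994 -0.6048  2.4282  0.6836  0.8352  2.1152] handle tip z 0.2364886887006843
0.12 2.6 [ 0.4775 -0.2137  0.2327] [-0.8791 -0.5684  2.3837  0.6699  0.8292  2.4429] handle tip z 0.26145529345300417
```

```bash
cat > path.py <<'E'
from fin import *
print("----")
p0=s['ee_pos'];v=np.array([.49,-.32,.36]);roll=-1.6
qq=q.copy()
for t in np.linspace(0,1,9)[1:]:
    p=p0+t*(v-p0);Rt=R@rz(roll*min(1,t*1.2));qq,cst=ik(p,Rt,qq);print(np.round(t,2),p,qq,cst)
Rt=R@rz(roll);pf=c-.1*R[:,2]-.062*Rt[:,0]-.0623*Rt[:,2]
for t in(.5,1):
    qq,cst=ik(v+t*(pf-v),Rt,qq);print(qq,cst)
to(v);print(R.T@(pf-p0))
E
python3 path.py | sed '1,/----/d'
```

```text
0.12 [ 1.0119 -0.1309  0.4779] [-0.2212  0.6266  0.7116  0.0545  1.0446  0.589 ] 1.0441421814872596e-25
0.25 [ 0.9374 -0.1579  0.4611] [-0.2807  0.4156  1.032   0.1091  0.9402  0.2686] 2.899731398709079e-19
0.38 [ 0.8628 -0.1849  0.4442] [-0.3524  0.2414  1.2789  0.1785  0.8785 -0.0742] 1.2664376771232182e-19
0.5 [ 0.7882 -0.2119  0.4274] [-0.4396  0.0852  1.4848  0.2629  0.8491 -0.4405] 4.585166080112622e-18
0.62 [ 0.7137 -0.2389  0.4105] [-0.5467 -0.0594  1.6615  0.3595  0.8512 -0.8294] 9.864351233545887e-17
0.75 [ 0.6391 -0.266   0.3937] [-0.6785 -0.1931  1.8135  0.4625  0.8873 -1.237 ] 3.824206327371489e-29
0.88 [ 0.5646 -0.293   0.3768] [-0.8394 -0.3127  1.9414  0.5631  0.9591 -1.5777] 1.5790391606710025e-16
1.0 [ 0.49 -0.32  0.36] [-1.0306 -0.4095  2.0433  0.6518  1.0642 -1.7659] 7.787880214230662e-22
[-1.0347 -0.3665  2.1338  0.7055  0.9627 -1.8684] 5.6497012642727795e-21
[-1.0388 -0.2933  2.206   0.7833  0.8584 -1.9967] 4.991077126809115e-21
shift [-0.5782 -0.0665 -0.2861] rows 15.553435161070901
[-0.6513 -0.1206 -0.1936]
```

Call:
servo_tool:
  targets:
    - [[0,-0.02,-0.002,-0.01,-0.1],[0,-0.055,-0.006,-0.027,-0.2],[0,-0.09,-0.01,-0.045,-0.3],[0,-0.125,-0.014,-0.062,-0.4],[0,-0.16,-0.018,-0.079,-0.5],[0,-0.195,-0.022,-0.096,-0.6],[0,-0.23,-0.026,-0.114,-0.7],[0,-0.265,-0.03,-0.131,-0.8],[0,-0.3,-0.034,-0.148,-0.9],[0,-0.33,-0.038,-0.163,-1.0]]

```text
time: 11.78
ee_pos: [0.7628, -0.2209, 0.4205]
orientation: [[0.08, 0.728, 0.681], [0.994, -0.012, -0.105], [-0.069, 0.685, -0.725]]
wrist_force: [0.0, -1.0, -2.6]
finger_gap: 0.0311
finger_force: 91.7
```

```bash
sed -i 's/roll=-1.6/roll=-.6/' path.py; python3 path.py | sed '1,/----/d'; python3 pu.py|sed -n 1,2p
```

```text
0.12 [ 0.7287 -0.2333  0.4129] [-0.5226 -0.0305  1.6288  0.3378  0.8473 -0.6921] 2.7726096383756454e-26
0.25 [ 0.6946 -0.2457  0.4053] [-0.5771 -0.0941  1.7033  0.3841  0.8564 -0.855 ] 1.0230560543391107e-25
0.38 [ 0.6605 -0.2581  0.3978] [-0.6371 -0.1555  1.7728  0.4312  0.8727 -1.0216] 3.647382364852699e-25
0.5 [ 0.6264 -0.2705  0.3902] [-0.703  -0.2142  1.8373  0.4785  0.8965 -1.1912] 1.1857484218154517e-24
0.62 [ 0.5923 -0.2828  0.3827] [-0.7752 -0.2699  1.8967  0.5249  0.9279 -1.3634] 3.7928877547415946e-24
0.75 [ 0.5582 -0.2952  0.3751] [-0.8537 -0.3216  1.9509  0.5695  0.9666 -1.5375] 1.2747462915393139e-23
0.88 [ 0.5241 -0.3076  0.3676] [-0.9388 -0.3685  1.9997  0.6115  1.0123 -1.6831] 2.2447441954116115e-25
1.0 [ 0.49 -0.32  0.36] [-1.0298 -0.4093  2.0427  0.65    1.0642 -1.7698] 1.3155266707781174e-30
[-1.0333 -0.3664  2.133   0.7033  0.9624 -1.8713] 5.144656649603007e-21
[-1.0368 -0.2935  2.205   0.7805  0.8577 -1.9984] 4.64189345558426e-21
shift [-0.1163 -0.239  -0.1314] rows 7.1093916981428125
[-0.1095 -0.329  -0.0387]
11.7833 [-0.473   0.0351  1.5493  0.2933  0.8451 -0.5334] [ 0.7628 -0.2209  0.4205] [ 0.6805 -0.1053 -0.7251]
tilt [43.5227 -8.7943] off 1.4365852262675851
```

Call:
servo_tool:
  targets:
    - [[0,-0.015,-0.031,-0.017,-0.08],[0,-0.03,-0.062,-0.034,-0.16],[0,-0.045,-0.093,-0.051,-0.24],[0,-0.06,-0.124,-0.068,-0.32],[0,-0.075,-0.155,-0.085,-0.4],[0,-0.09,-0.186,-0.102,-0.5],[0,-0.105,-0.217,-0.12,-0.6],[0,-0.116,-0.239,-0.131,-0.6],[0,-0.116,-0.239,-0.131,-0.6]]

```text
time: 12.53
ee_pos: [0.488, -0.3204, 0.3578]
orientation: [[-0.339, 0.652, 0.678], [0.831, 0.546, -0.109], [-0.441, 0.526, -0.727]]
wrist_force: [0.4, -0.4, -3.2]
finger_gap: 0.031
finger_force: 91.7
```

```bash
sed -i 's/roll=-.6/roll=0/' path.py; python3 path.py | tail -1
python3 - <<'E'
from h import *
a=capture("side");b=capture("top")
cv2.imwrite("pics/m.png",np.hstack([cv2.resize(a[30:280,200:400],None,fx=2,fy=2),cv2.resize(b[130:380,330:530],None,fx=2,fy=2)])[:,:,::-1])
E
```

```text
[ 0.0551 -0.0674  0.0925]
```

View pics/m.png

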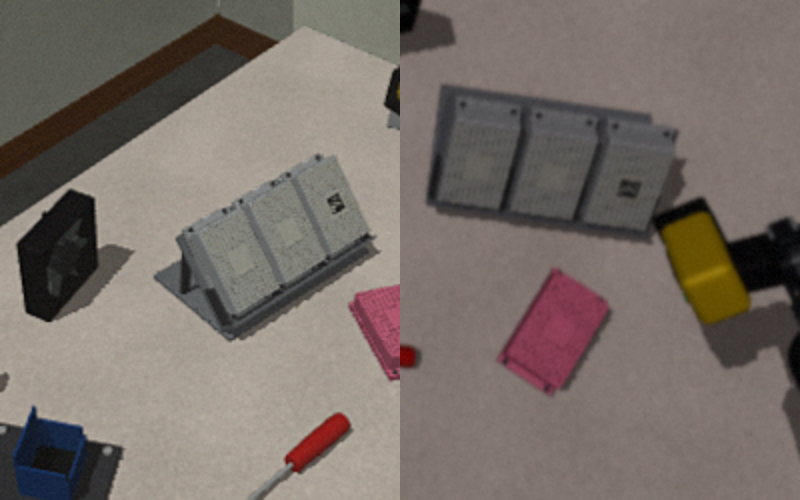

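The reader is held at the right of the top view (head ~ top pixel 485,261), above and in front of the coded driver. The drivers and fan are undisturbed. Now I lower it to the reading pose.

Call:
servo_tool:
  targets:
    - [[0,0.008,-0.01,0.014,0],[0,0.018,-0.022,0.03,0],[0,0.028,-0.034,0.046,0],[0,0.038,-0.046,0.062,0],[0,0.048,-0.058,0.079,0],[0,0.055,-0.067,0.0925,0],[0,0.055,-0.067,0.0925,0],[0,0.055,-0.067,0.0925,0],[0,0.055,-0.067,0.0925,0]]

```text
time: 13.38
ee_pos: [0.4941, -0.3192, 0.2346]
orientation: [[-0.341, 0.647, 0.682], [0.829, 0.549, -0.106], [-0.442, 0.529, -0.724]]
wrist_force: [-0.4, -0.1, -2.8]
finger_gap: 0.0312
finger_force: 91.6
```

```bash
python3 path.py | tail -1
cat > chk.py <<'E'
from h import *
s=state();R=s['orientation'];print(s['time'],s['joints'],s['ee_pos'])
T=RT(R[:,2],R[:,0],s['ee_pos']+.062*R[:,0]+.0623*R[:,2])
c=np.array([.5771,-.2877,.0854]);n=np.array([-.6992,.1057,.7071]);print("code in reader",T[:3,:3].T@(c-T[:3,3]),np.degrees(np.arccos(-n@R[:,2])))
ims=[]
for nm,(x,y) in(("top",(400,150)),("side",(320,60))):
    im=cv2.resize(capture(nm)[:,:,::-1],None,fx=4,fy=4,interpolation=cv2.INTER_CUBIC);im=cv2.convertScaleAbs(im,alpha=1.4)
    ov(im,nm,T,(-.1,0),(-.027,.027),(-.022,.022),(0,0,255))
    cv2.circle(im,tuple((proj(nm,c)*4).astype(int)),4,(0,255,0),1)
    ims.append(im[y*4:y*4+560,x*4:x*4+400])
cv2.imwrite("pics/f.png",np.hstack(ims))
E
python3 chk.py
```

```text
[ 0.0018 -0.008  -0.001 ]
13.3833 [-1.0203 -0.2934  2.1975  0.7738  0.8515 -1.9742] [ 0.4941 -0.3192  0.2346]
code in reader [0.099  0.008  0.0018] 1.344633912878436
```

View pics/f.png

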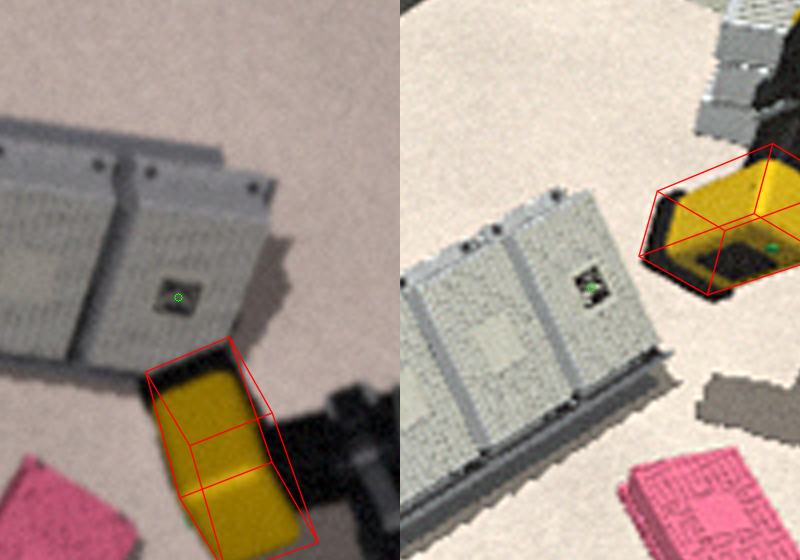

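Call:
servo_tool:
  targets:
    - [[0,0.001,-0.003,0,0],[0,0.002,-0.006,-0.001,0],[0,0.002,-0.006,-0.001,0],[0,0.002,-0.006,-0.001,0],[0,0.002,-0.006,-0.001,0],[0,0.002,-0.006,-0.001,0]]

```text
time: 13.98
ee_pos: [0.4877, -0.3205, 0.2294]
orientation: [[-0.341, 0.648, 0.681], [0.83, 0.547, -0.105], [-0.44, 0.529, -0.725]]
wrist_force: [0.1, -0.7, -2.3]
finger_gap: 0.0313
finger_force: 91.7
```

```bash
sed -i 's/ov(im,nm,T,.*/ov(im,nm,T,(-.022,0),(-.029,.029),(-.024,.024),(0,0,255))/; s/pics\/f.png/pics\/g.png/; s/ims.append.*/ims.append(cv2.resize(im[y*4:y*4+220,x*4:x*4+200],None,fx=2,fy=2))/; s/(400,150)/(430,220)/; s/(320,60)/(375,90)/' chk.py; python3 chk.py
```

```text
13.9833 [-1.036  -0.2957  2.209   0.7814  0.8561 -1.9936] [ 0.4877 -0.3205  0.2294]
code in reader [ 0.0995  0.0003 -0.0018] 1.4397768013504577
```

View pics/g.png

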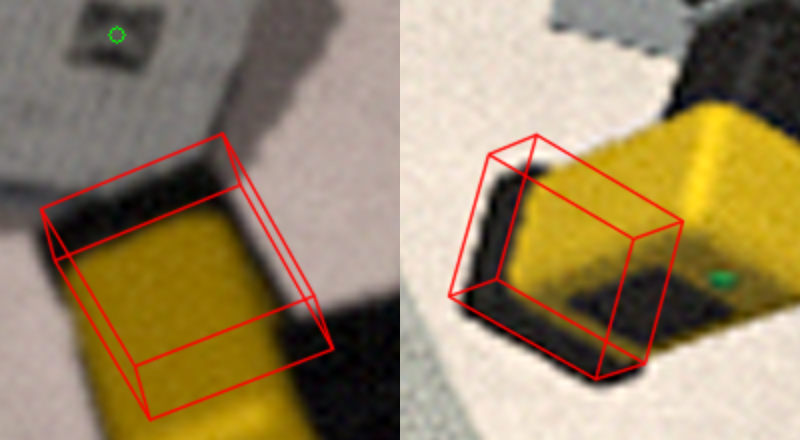

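Against the nose overlay, the reader sits within about 5 mm of where I expected. It is about 10 cm from the code, close to centred, within a few degrees of square and clear of everything. I hand it in.

```bash
python3 -c "
from cell import *
print(state()['joint_vel']);print(hand_in())"
```

```text
[ 9.92487882e-04  3.84195910e-04 -1.16867408e-03 -1.71065291e-03
  1.33940389e-03 -3.47141153e-05]
the job is handed in; nothing more can be done
None
```

I handed the job in at about 14 s, with the reader drawn from the holster and held steady about 10 cm from the code. By my measurements its line of sight is within about 5 mm of the code's centre and within a few degrees of square; `hand_in()` returned no verdict.

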